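Heft two spice jars and present the full one

ROBOT

A 7-joint arm with a two-finger parallel gripper is mounted at the origin on a cart in front of the work surface, level with it; the furniture and walls round the work are solid. World frame = base frame: x ahead of the robot, y to its left, z up, the work surface at z = 0. Lengths are in m, angles in rad, forces in N, time in s.
With the tool pointing down it reaches from about 0.4 to 0.85 m from the base axis. Payload 4.5 kg.
Tool frame: the origin (TCP) lies at the very end of the fingers, on their centre line; the grasp point (between the pads) lies 19 mm behind it (tcp_to_grasp is the z of the grasp point in the tool frame, in m); z points along the fingers, y is the line along which they close (so a half turn about z gives the same grasp; the last joint's range is limited). The gripper opens to 88 mm and grips with 3 to 60 N. Pads are 18 mm wide; open, the fingers measure 123 mm over their backs; the gripper's body (75 mm by 187 mm) begins 45 mm behind the grasp point.
Start: joints at [1.172, 0.689, -0.195, 1.565, 0.157, 0.902, -0.215], TCP at [0.262, -0.567, 0.239] pointing down, gripper open.
Joint ranges: [-3.01, 3.01], [-0.46, 2.08], [-1.47, 1.51], [0.13, 2.56], [-1, 4.14], [0.04, 2.09], [-2.66, 2.66]. Speed limits (rad/s): [2.57, 2.57, 3.14, 3.14, 3.14, 3.14, 3.14].

INTERFACE

Orientations are given as a unit quaternion [x, y, z, w].
In Python, from plant import * gives the robot as it stands. The module is installed in compiled form; this text tells all that it offers.
- The arm moves only by the shell command python3 -m jog 'ROWS' [OPENING] [FORCE]. ROWS is JSON, a list that holds one entry, the list of rows, each a list of 6 numbers: the shift along the tool's x, y, z in m, then the turn, a rotation vector about the tool's x, y, z in rad. In form: [[[dx, dy, dz, ax, ay, az], ...]]. A call has 1 to 12 rows; each row shifts and turns the commanded pose from where the row before left it, along the tool's axes as they then stand; what a row does not reach is not made up. A row lasts 1/8 s, in which the tool goes at most 62.5 mm and 10.7 degrees, less where a joint would pass 70% of its speed; a pose out of reach is approached as far as the arm can. A call with a gripper value outside its range is refused whole. OPENING is the finger opening in m, from 0 to 0.0881, set as the call begins (- or left out, the last holds). The fingers move at their own pace and stop on an object; FORCE is the grip in N (left out, the last holds). Time passes only in rows, so rows that do not move let the fingers close. It gives the time, the measured TCP pose, the force, the opening and the grip force at its end, in the units of the state.
- get_state(): the state, without advancing time (a new reading comes with each control period).
- snapshot(name): name is "scene" or "top" or "wrist"; returns a dict with "frame" (400x640x3 uint8, red, green, blue), "mtx" (3x3 intrinsics, pixels), "xyz" and "orientation" of the camera in the world; the wrist camera has in their place "mount" (4x4, takes a point from camera to tool coordinates, whose origin is the TCP and whose axes are the flange's). Camera axes: x right, y down, z forward; pixel columns grow to the right and rows downward; lengths in m; the calibration is good to about 2 mm. A picture is of the moment at which its call begins: read the wrist's pose just before it. There is no depth.
- finish_job(): hands the job in; it is judged then, once.
The state is a dict: "clock": time; "q": joint angles; "qd": joint speeds; "joint_torque": joint torques, N m; "tool_pos": TCP position; "eef_rot": TCP orientation; "contact_force": force on the tool from outside, world axes, zero at the start; "moment": the same for the moment, N m; "opening": opening from 0.0 (shut) to 1.0 (fully open); "finger_force": force on a finger pad.
Only numpy, scipy, OpenCV 4.12 (cv2) and the standard library are available. Lean on these libraries where they do the work, as an engineer would, in place of code of your own. Each camera call takes 0.05 s, during which the arm holds its last target. There are 200 camera calls.

TASK

Two identical-looking spice jars stand on the worktop, one nearly empty and one full; lift the left one straight up a good 5 cm clear of the worktop to feel its weight and stand it down again on that side, then lift the right one in the same way. Stand the lighter jar upright on the round wooden stand, centred between its four stops, and let go of it; then take the heavier jar and finish while still holding it, upright and still in the gripper, over the middle of the white enamel bowl with its underside about 5 cm or more above the rim. Do not lay a jar over, and leave the bowl and the other things where they are.

Things in the scene. Friction and masses are not known exactly. Their poses are not given: they have to be found in the camera images.
- jar_p_mid (a point): centre of one of two look-alike closed spice jars: upright cylinder, 40 mm diameter, 105 mm tall, white with a printed label and a black cap (top 20 mm, same diameter). The point is on the axis, 52.5 mm above the underside; z up. Which jar starts at the left (y 0.22 to 0.32) and which at the right (y -0.40 to -0.31) changes from run to run; fullness cannot be seen.
- jar_q_mid (a point): centre of one of two look-alike closed spice jars: upright cylinder, 40 mm diameter, 105 mm tall, white with a printed label and a black cap (top 20 mm, same diameter). The point is on the axis, 52.5 mm above the underside; z up. Which jar starts at the left (y 0.22 to 0.32) and which at the right (y -0.40 to -0.31) changes from run to run; fullness cannot be seen.
- stand_seat (a point): centre of the top face of the round wooden stand, a disc of 100 mm diameter, 8 mm thick, fixed on the worktop (point 8 mm above the worktop, z up). Four round pegs (stops), 12 mm diameter, 18 mm tall above the disc, stand 33 mm from the centre along its +x, +y, -x and -y; a 40 mm jar between them has 7 mm of play on each side.
- stand: the same wooden stand; origin at the centre of its underside, z up.
- bowl_rim (a point): centre of the mouth, at rim height, of a small white enamel bowl with a dark blue rim: 102 mm diameter, 43 mm tall, loose, standing open side up on the worktop (the point is 43 mm above its underside). z is up.
- bowl: the same enamel bowl; origin at the centre of its underside, z up.
- jar_p: the jar of the point of the same name; origin at the centre of its underside, z up. The nearly empty jar weighs 80 to 160 g, the full one 285 to 430 g.
- jar_q: the jar of the point of the same name; origin at the centre of its underside, z up. The nearly empty jar weighs 80 to 160 g, the full one 285 to 430 g.
- jar_other: a different spice jar, stouter, 44 mm diameter and 96 mm tall, brown cap. A bystander, loose, to be left alone. Origin under its centre, on the worktop; z up.
- dropper: small brown dropper bottle, 33 mm diameter and 102 mm tall. A bystander, loose, to be left alone. Origin under its centre, on the worktop; z up.
- tin: food tin, 57 mm diameter and 72 mm tall. A bystander, loose, to be left alone. Origin under its centre, on the worktop; z up.
Not all that is in view belongs to the job. Leave any blue look-alike of the jar_p alone.

How it is judged:
By the outcome, as a careful person would: the job done as asked, in the order asked, and still so for the second after the job is handed in, while the arm keeps its last pose, push and grip.
It also fails if it takes over 72 s, if anything falls off the work surface, if the arm or the gripper's body presses on something with over 40 N, if the wrist force passes 120 N, or if a joint passes its speed limit or range.

## Working session

There is one attempt and no reset: what is moved stays moved. The work goes in short steps, Python scripts to look and compute and a shell command to move; the robot and the scene stay as the last step left them, time stands still between calls to the robot, and variables do not carry over. Pictures are saved under pics/ and viewed, at most 10 in all, crops included, and the job is handed in when it is done.

```bash
mkdir -p pics; cat > h.py <<'E'
from plant import *
import numpy as np, cv2
from scipy.spatial.transform import Rotation as R
def cam(name):
    s=get_state(); d=snapshot(name); d['s']=s
    if name=='wrist':
        T=np.eye(4);T[:3,:3]=R.from_quat(s['eef_rot']).as_matrix();T[:3,3]=s['tool_pos']
        C=T@np.array(d['mount']); d['Rm']=C[:3,:3]; d['o']=C[:3,3]
    else:
        o=np.array(d['orientation']); d['Rm']=R.from_quat(o).as_matrix() if o.size==4 else o; d['o']=np.array(d['xyz'])
    return d
def ray(d,u,v,z):
    r=d['Rm']@np.linalg.inv(np.array(d['mtx']))@[u,v,1]; return d['o']+r*(z-d['o'][2])/r[2]
def proj(d,p):
    q=np.array(d['mtx'])@d['Rm'].T@(np.array(p)-d['o']); return q[:2]/q[2]
def save(d,n): cv2.imwrite('pics/'+n,d['frame'][:,:,::-1])
E
python3 - <<'E'
from h import *
s=get_state(); print(s)
for n in('scene','top'):
    d=cam(n); save(d,n+'1.png'); print(n,d['o'],d['mtx'],d['Rm'])
E
```

```text
{'clock': 0.0, 'q': array([ 1.17179227,  0.6899982 , -0.19451487,  1.56630843,  0.15733608,
        0.90251305, -0.21510705]), 'qd': array([-0.00191698, -0.00068375, -0.0001293 ,  0.00181702, -0.00155047,
       -0.00057028,  0.00167644]), 'joint_torque': array([ 5.53129485e-04, -5.27567196e+01, -1.26675155e+00, -1.53429329e+01,
       -5.26884897e-02,  6.63455750e-03,  1.56305373e-04]), 'tool_pos': array([ 0.26182332, -0.5668328 ,  0.23791069]), 'eef_rot': array([ 9.76665593e-01,  2.14763781e-01, -2.73760534e-04, -8.73853700e-04]), 'contact_force': array([-0.19326935,  0.10660922, -0.54312184]), 'moment': array([-0.02528122,  0.03329388, -0.0481647 ]), 'finger_force': 0.0, 'opening': 0.9972057591198135}
scene [-0.37722999  0.62913985  0.70347713] [[436.96521474   0.         318.18636251]
 [  0.         436.96521474 194.92853155]
 [  0.           0.           1.        ]] [[-0.62955506 -0.38339587  0.67577217]
 [-0.77683054  0.32623124 -0.53861627]
 [-0.01395473 -0.86404906 -0.50321415]]
top [ 0.41371898 -0.03592989  1.02108071] [[364.20550482   0.         319.36585551]
 [  0.         364.20550482 199.93705003]
 [  0.           0.           1.        ]] [[-0.02912803 -0.99662893  0.07669638]
 [-0.99955876  0.02859506 -0.00803834]
 [ 0.00581811 -0.07689668 -0.99702209]]
```

View pics/top1.png

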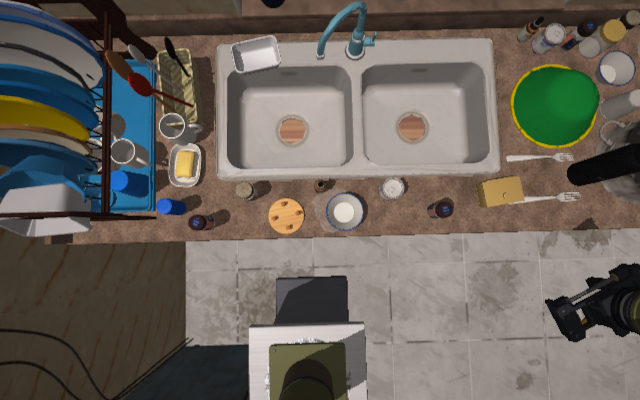

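View pics/scene1.png

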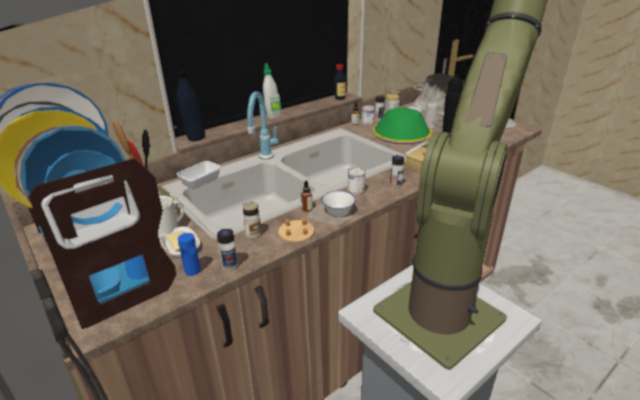

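Top view: candidates are the dark-capped jar at (198,222), the blue one at (170,207), the brown/olive-capped jar at (245,189) and the dark-capped one at (443,209). The two dark-capped jars (scene view (228,248) and (398,170)) fit: white, label, black cap. The blue one is the decoy and the (245,189) one is jar_other. The stand is at (286,215) and the bowl at (345,211). I'll confirm in an enlarged crop.

```bash
python3 - <<'E'
from h import *
a=cv2.imread('pics/top1.png');b=cv2.imread('pics/scene1.png')
f=lambda im,x,y,w,h:cv2.resize(im[y:y+h,x:x+w],(400,300),interpolation=cv2.INTER_CUBIC)
cv2.imwrite('pics/crop1.png',np.vstack([np.hstack([f(a,150,170,80,60),f(a,410,180,80,60)]),np.hstack([f(b,170,215,80,60),f(a,260,180,120,90)])]))
d=cam('top'); hsv=cv2.cvtColor(d['frame'],cv2.COLOR_RGB2HSV)
print(d['frame'][222,192:208].tolist()); print(d['frame'][209,430:456].tolist())
# stand: wood disc
m=cv2.inRange(hsv,(10,90,140),(25,255,255)); m[:190]=0;m[:,:262]=0;m[:,310:]=0;m[240:]=0
c=max(cv2.findContours(m,0,2)[0],key=cv2.contourArea); e=cv2.fitEllipse(c);print('stand',e,ray(d,*e[0],.008))
for n,p in(('jarL',(198,222)),('jarR',(443,209))): print(n,ray(d,*p,.105))
E
```

```text
[[24, 43, 82], [39, 55, 96], [55, 69, 106], [59, 68, 99], [72, 82, 111], [75, 89, 122], [72, 84, 118], [32, 44, 82], [35, 37, 67], [56, 32, 31], [54, 31, 30], [45, 29, 27], [22, 19, 19], [16, 14, 14], [42, 29, 26], [87, 54, 45]]
[[86, 61, 57], [85, 59, 54], [91, 64, 57], [114, 86, 77], [119, 83, 73], [43, 32, 28], [37, 33, 31], [39, 33, 30], [49, 28, 27], [50, 30, 28], [49, 30, 34], [26, 33, 62], [21, 39, 76], [28, 46, 83], [38, 52, 90], [40, 50, 81], [46, 44, 67], [58, 59, 83], [57, 70, 100], [28, 42, 76], [37, 31, 47], [49, 29, 26], [54, 35, 31], [90, 69, 58], [117, 92, 77], [109, 85, 71]]
stand ((285.3163757324219, 215.62501525878906), (35.38908767700195, 35.84532165527344), 166.50721740722656) [0.45065413 0.05176829 0.008     ]
jarL [0.43747744 0.26234873 0.105     ]
jarR [ 0.45231923 -0.35444784  0.105     ]
```

View pics/crop1.png

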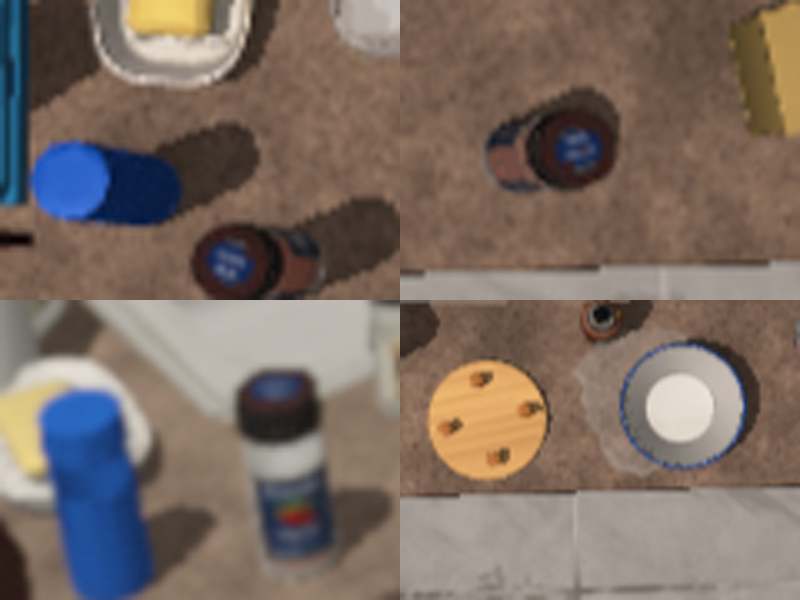

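Confirmed: the two dark-capped, white, labelled jars at (196.5,222.3) and (445.5,209.3) are the targets, and the blue one is the decoy. I'll turn the tool so that it closes along world x, which keeps the fingers clear of the decoy, and head left while measuring from the wrist camera.

```bash
python3 -m jog '[[[0,0,0,0,0,-0.1626],[0,0,0,0,0,-0.1626],[0,0,0,0,0,-0.1626],[0,0,0,0,0,-0.1626],[0,0,0,0,0,-0.1626],[0,0,0,0,0,-0.1626],[0,0,0,0,0,-0.1626],[0.05,0.05,0,0,0,0],[0.05,0.05,0,0,0,0],[0.05,0.05,0,0,0,0],[0.05,0.05,0,0,0,0],[0,0,0,0,0,0]]]' 0.088 20
python3 - <<'E'
from h import *
print(get_state()['q'])
d=cam('wrist');save(d,'w1.png');print(proj(d,[.451,-.358,.105]),proj(d,[.451,-.358,.0]),d['Rm'],d['o'])
t=cam('top')
for n,p,z in(('L',(196.5,222.3),.105),('R',(445.5,209.3),.105),('bowl',(344.9,211.5),.043),('blue',(164,206),.105),('other',(245,189),.05),('drop',(320,183),.102),('tin',(390,187),.05),('rack',(105,150),.2)):print(n,ray(t,*p,z)[:2])
E
```

```text
clock: 1.65
tool_pos: [0.4441, -0.3844, 0.2392]
eef_rot: [0.703, 0.711, 0.002, 0.0]
contact_force: [-0.5, -0.0, 0.1]
opening: 0.997
finger_force: 0.0
[ 0.92763196  0.67181548 -0.50474713  1.67346305  0.38940847  0.89650859
  0.28077208]
[322.90439948 163.29930944] [320.441409   151.30450066] [[ 0.99991571  0.01095769  0.00696425]
 [ 0.01235878 -0.96767602 -0.25189358]
 [ 0.00397896  0.25195842 -0.96772988]] [ 0.44232132 -0.31927156  0.38569415]
L [0.4368356  0.26610162]
R [ 0.45138028 -0.36072318]
bowl [ 0.45582878 -0.11151765]
blue [0.48011128 0.34745879]
other [0.52348599 0.15440466]
drop [ 0.52750638 -0.04620699]
tin [ 0.51780107 -0.23432736]
rack [0.60490086 0.44214024]
```

View pics/w1.png

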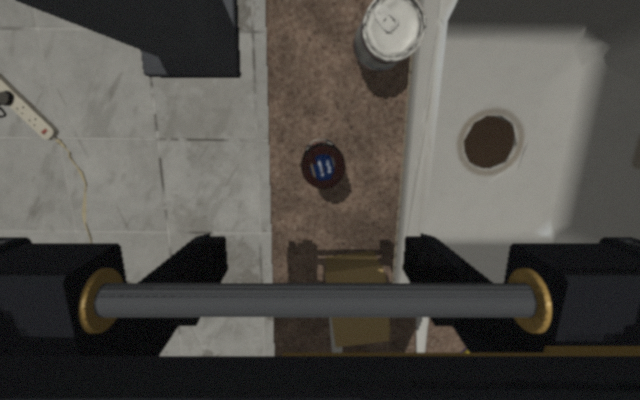

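The wrist view shows the right jar's cap at about (322.5,165.5), which agrees with the top-view fix within about 2 mm. Moving on toward the left.

```bash
python3 -m jog '[[[0.05,0,0,0,0,0],[0.05,0,0,0,0,0],[0.05,0,0,0,0,0],[0.05,0,0,0,0,0],[0.05,0,0,0,0,0],[0.05,0,0,0,0,0],[0.05,0,0,0,0,0],[0,0,0,0,0,0]]]'
python3 - <<'E'
from h import *
d=cam('wrist');save(d,'w2.png');print(proj(d,[.4507,.0518,.008]),proj(d,[.4558,-.1115,.043]))
f=d['frame'];hsv=cv2.cvtColor(f,cv2.COLOR_RGB2HSV)
m=cv2.inRange(hsv,(10,90,130),(25,255,255));m[240:]=0
c=max(cv2.findContours(m,0,2)[0],key=cv2.contourArea);e=cv2.fitEllipse(cv2.convexHull(c));print(e,ray(d,*e[0],.008))
E
python3 -m jog '[[[0.05,0,0,0,0,0],[0.05,0,0,0,0,0],[0.05,0,0,0,0,0],[0.05,0,0,0,0,0],[0.05,0,0,0,0,0],[0.04,0,0,0,0,0],[0,0,0,0,0,0]]]'
python3 - <<'E'
from h import *
d=cam('wrist');save(d,'w3.png');print(proj(d,[.4368,.2661,.105]))
print(get_state()['q'])
a=[cv2.imread(f'pics/w{i}.png')[:260,150:530] for i in(2,3)];cv2.imwrite('pics/w23.png',np.hstack(a))
E
```

```text
clock: 2.75
tool_pos: [0.439, -0.0386, 0.239]
eef_rot: [0.706, 0.709, 0.001, 0.0]
contact_force: [-0.8, -0.1, -0.0]
opening: 0.995
finger_force: 0.0
[325.89475767  94.52778388] [329.37641249 241.22511103]
((325.6756591796875, 94.87716674804688), (87.6363754272461, 92.0047836303711), 6.94108772277832) [0.45045744 0.05142319 0.008     ]
clock: 3.68
tool_pos: [0.44, 0.2503, 0.2386]
eef_rot: [0.707, 0.707, 0.001, -0.0]
contact_force: [0.3, -1.1, 0.6]
opening: 0.999
finger_force: 0.0
[311.70126997 174.89357828]
[-0.32436455  0.55891315 -0.44059146  1.91413423  0.34246506  0.74331776
 -0.96364819]
```

View pics/w23.png

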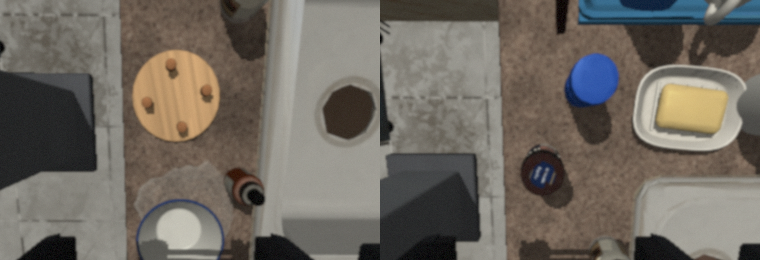

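Stand confirmed at (0.4505,0.0515). The left jar's cap is at wrist pixel (313,172), so the jar is at about (0.437,0.267). Descending on it.

```bash
python3 -m jog '[[[0.017,-0.003,0,0,0,0],[0,0,0,0,0,0],[0,0,0.04,0,0,0],[0,0,0.04,0,0,0],[0,0,0.04,0,0,0],[0,0,0.035,0,0,0],[0,0,0.028,0,0,0],[0,0,0,0,0,0],[0,0,0,0,0,0]]]' 
python3 -m jog '[[[0,0,0,0,0,0],[0,0,0,0,0,0],[0,0,0,0,0,0],[0,0,0,0,0,0],[0,0,0,0,0,0],[0,0,0,0,0,0],[0,0,0,0,0,0],[0,0,0,0,0,0]]]' 0.02 25
```

```text
clock: 4.85
tool_pos: [0.4363, 0.2663, 0.0565]
eef_rot: [0.707, 0.707, 0.0, 0.0]
contact_force: [-0.5, -0.6, 0.4]
opening: 0.999
finger_force: 0.0
clock: 5.85
tool_pos: [0.436, 0.2665, 0.0558]
eef_rot: [0.707, 0.707, 0.0, 0.0]
contact_force: [1.7, -0.6, 2.8]
opening: 0.455
finger_force: 25.0
```

```bash
python3 -m jog '[[[0,0,-0.005,0,0,0],[0,0,-0.015,0,0,0],[0,0,-0.02,0,0,0],[0,0,-0.02,0,0,0],[0,0,-0.015,0,0,0],[0,0,-0.005,0,0,0],[0,0,0,0,0,0],[0,0,0,0,0,0],[0,0,0,0,0,0],[0,0,0,0,0,0],[0,0,0,0,0,0]]]'
for i in 1 2 3; do python3 -m jog '[[[0,0,0,0,0,0],[0,0,0,0,0,0]]]' | egrep 'contact|pos|opening'; done
python3 -c "
from h import *
s=get_state();print(s['joint_torque'],s['contact_force'],s['opening'])"
```

```text
clock: 7.22
tool_pos: [0.4357, 0.2664, 0.1355]
eef_rot: [0.707, 0.707, -0.0, 0.0]
contact_force: [0.4, 0.9, -1.2]
opening: 0.451
finger_force: 25.0
tool_pos: [0.4358, 0.2664, 0.1357]
contact_force: [0.4, 0.1, -2.2]
opening: 0.45
tool_pos: [0.4358, 0.2664, 0.1357]
contact_force: [-0.4, -0.4, -0.3]
opening: 0.45
tool_pos: [0.4358, 0.2664, 0.1357]
contact_force: [-0.2, 0.1, -2.3]
opening: 0.447
[-1.26264927e-04 -4.74136841e+01 -2.84270771e+00 -8.71236384e+00
 -1.67462724e-02 -6.09801477e-02  2.26882850e-05] [-0.21362     0.06091017 -2.30448437] 0.4465620390378768
```

```bash
python3 -m jog '[[[0,0,0.015,0,0,0],[0,0,0.02,0,0,0],[0,0,0.02,0,0,0],[0,0,0.015,0,0,0],[0,0,0.007,0,0,0],[0,0,0.002,0,0,0],[0,0,0.0008,0,0,0],[0,0,0,0,0,0],[0,0,0,0,0,0]]]'
python3 -m jog '[[[0,0,0,0,0,0],[0,0,0,0,0,0],[0,0,0,0,0,0],[0,0,0,0,0,0],[0,0,0,0,0,0]]]' 0.088
python3 -m jog '[[[0,0,-0.02,0,0,0],[0,0,-0.04,0,0,0],[0,0,-0.045,0,0,0],[0,0,-0.045,0,0,0],[0,0,-0.035,0,0,0],[0,0,0,0,0,0]]]'
```

```text
clock: 9.1
tool_pos: [0.436, 0.2665, 0.0563]
eef_rot: [0.707, 0.707, 0.0, 0.0]
contact_force: [-0.0, 0.2, -1.1]
opening: 0.447
finger_force: 25.0
clock: 9.72
tool_pos: [0.4357, 0.2664, 0.0559]
eef_rot: [0.707, 0.707, -0.0, 0.0]
contact_force: [0.1, 0.1, -0.9]
opening: 0.988
finger_force: 0.0
clock: 10.48
tool_pos: [0.437, 0.2674, 0.2433]
eef_rot: [0.707, 0.707, 0.003, 0.001]
contact_force: [-0.4, 0.3, -1.6]
opening: 0.996
finger_force: 0.0
```

```bash
python3 -m jog '[[[-0.05,0.001,0,0,0,0],[-0.055,0.001,0,0,0,0],[-0.055,0.001,0,0,0,0],[-0.055,0.001,0,0,0,0],[-0.055,0.001,0,0,0,0],[-0.055,0.001,0,0,0,0],[-0.055,0.001,0,0,0,0],[-0.055,0.001,0,0,0,0],[-0.055,0.001,0,0,0,0],[-0.055,0.001,0,0,0,0],[-0.055,0.001,0,0,0,0],[-0.027,0.001,0,0,0,0]]]'
python3 -m jog '[[[0,0,0,0,0,0],[0,0,0,0,0,0]]]'
```

```text
clock: 11.98
tool_pos: [0.446, -0.3641, 0.2391]
eef_rot: [0.709, 0.706, -0.001, -0.001]
contact_force: [-0.5, 0.4, 0.1]
opening: 1.001
finger_force: 0.0
clock: 12.22
tool_pos: [0.4478, -0.3585, 0.2402]
eef_rot: [0.706, 0.708, 0.0, -0.001]
contact_force: [-0.1, -0.6, 0.3]
opening: 0.999
finger_force: 0.0
```

```bash
python3 -m jog '[[[-0.002,0.0035,0,0,0,0],[0,0,0,0,0,0],[0,0,0.04,0,0,0],[0,0,0.04,0,0,0],[0,0,0.04,0,0,0],[0,0,0.036,0,0,0],[0,0,0.028,0,0,0],[0,0,0,0,0,0],[0,0,0,0,0,0]]]' 
python3 -m jog '[[[0,0,0,0,0,0],[0,0,0,0,0,0],[0,0,0,0,0,0],[0,0,0,0,0,0],[0,0,0,0,0,0],[0,0,0,0,0,0],[0,0,0,0,0,0],[0,0,0,0,0,0]]]' 0.02 25
python3 -m jog '[[[0,0,-0.005,0,0,0],[0,0,-0.015,0,0,0],[0,0,-0.02,0,0,0],[0,0,-0.02,0,0,0],[0,0,-0.015,0,0,0],[0,0,-0.005,0,0,0],[0,0,0,0,0,0],[0,0,0,0,0,0],[0,0,0,0,0,0],[0,0,0,0,0,0],[0,0,0,0,0,0]]]'
for i in 1 2 3; do python3 -m jog '[[[0,0,0,0,0,0],[0,0,0,0,0,0]]]' | egrep 'contact|pos|opening'; done
```

```text
clock: 13.35
tool_pos: [0.4522, -0.3626, 0.058]
eef_rot: [0.707, 0.707, 0.0, 0.001]
contact_force: [0.6, -0.0, -0.1]
opening: 0.997
finger_force: 0.0
clock: 14.35
tool_pos: [0.4515, -0.3626, 0.057]
eef_rot: [0.707, 0.707, 0.0, 0.0]
contact_force: [-0.2, 0.2, 1.1]
opening: 0.45
finger_force: 25.0
clock: 15.72
tool_pos: [0.4513, -0.3625, 0.1367]
eef_rot: [0.707, 0.707, -0.0, -0.0]
contact_force: [-0.1, 0.0, -2.3]
opening: 0.448
finger_force: 25.0
tool_pos: [0.4514, -0.3626, 0.1369]
contact_force: [0.6, -0.3, -3.2]
opening: 0.456
tool_pos: [0.4514, -0.3626, 0.137]
contact_force: [-0.2, -0.8, -3.2]
opening: 0.454
tool_pos: [0.4514, -0.3626, 0.137]
contact_force: [0.1, -0.3, -2.9]
opening: 0.45
```

```bash
for i in 1 2 3 4 5 6 7 8 9 10; do python3 -m jog '[[[0,0,0,0,0,0]]]' | grep contact; done
python3 -c "
from h import *
d=cam('top');save(d,'top2.png')
z=[]
for i in range(8): snapshot('top'); z.append(get_state()['contact_force'][2])
print(np.mean(z),np.std(z))"
```

```text
contact_force: [-0.2, -0.2, -4.4]
contact_force: [-0.5, -0.7, -3.1]
contact_force: [0.1, -0.3, -3.6]
contact_force: [-1.2, 0.2, -4.0]
contact_force: [0.5, 0.1, -3.7]
contact_force: [-0.9, -0.8, -3.7]
contact_force: [-0.5, -0.9, -3.5]
contact_force: [-0.2, -0.1, -3.9]
contact_force: [-0.1, 0.3, -3.3]
contact_force: [-0.8, 0.0, -4.0]
-3.4801240120840298 0.5936559436748392
```

The right jar reads about 3.5 N (0.36 kg) and the left about 1.5 N (0.15 kg), so the left is lighter. I'll stand the right one down and fetch the left, then re-check its weight in the lift.

```bash
python3 -m jog '[[[0,0,0.015,0,0,0],[0,0,0.02,0,0,0],[0,0,0.02,0,0,0],[0,0,0.015,0,0,0],[0,0,0.007,0,0,0],[0,0,0.002,0,0,0],[0,0,0.001,0,0,0],[0,0,0,0,0,0],[0,0,0,0,0,0]]]'
python3 -m jog '[[[0,0,0,0,0,0],[0,0,0,0,0,0],[0,0,0,0,0,0],[0,0,0,0,0,0],[0,0,0,0,0,0]]]' 0.088
python3 -m jog '[[[0,0,-0.02,0,0,0],[0,0,-0.04,0,0,0],[0,0,-0.045,0,0,0],[0,0,-0.045,0,0,0],[0,0,-0.035,0,0,0],[0,0,0,0,0,0]]]'
python3 -m jog '[[[0.05,-0.001,0,0,0,0],[0.055,-0.001,0,0,0,0],[0.055,-0.001,0,0,0,0],[0.055,-0.001,0,0,0,0],[0.055,-0.001,0,0,0,0],[0.055,-0.001,0,0,0,0],[0.055,-0.001,0,0,0,0],[0.055,-0.001,0,0,0,0],[0.055,-0.001,0,0,0,0],[0.055,-0.001,0,0,0,0],[0.05,-0.001,0,0,0,0],[0.015,-0.001,0,0,0,0]]]'
python3 -m jog '[[[0,0,0,0,0,0],[0,0,0,0,0,0]]]'
python3 - <<'E'
from h import *
d=cam('wrist');save(d,'w4.png');print(proj(d,[.436,.2665,.105]))
t=cam('top');save(t,'top3.png');print(proj(t,[.436,.2665,.105]),proj(t,[.4514,-.3626,.105]))
a=cv2.resize(cv2.imread('pics/w4.png')[60:260,200:440],(480,400));b=cv2.resize(cv2.imread('pics/top3.png')[170:250,420:480],(300,400));cv2.imwrite('pics/c4.png',np.hstack([a,b]))
E
```

```text
clock: 19.3
tool_pos: [0.4516, -0.3628, 0.0573]
eef_rot: [0.707, 0.707, 0.0, 0.0]
contact_force: [-0.0, -0.4, -3.4]
opening: 0.454
finger_force: 25.0
clock: 19.92
tool_pos: [0.4514, -0.3626, 0.057]
eef_rot: [0.707, 0.707, -0.0, 0.0]
contact_force: [0.3, 0.2, 0.8]
opening: 0.989
finger_force: 0.0
clock: 20.68
tool_pos: [0.453, -0.3633, 0.2447]
eef_rot: [0.707, 0.707, 0.001, 0.003]
contact_force: [0.5, 0.3, -0.6]
opening: 0.997
finger_force: 0.0
clock: 22.18
tool_pos: [0.438, 0.2509, 0.241]
eef_rot: [0.705, 0.709, 0.0, -0.001]
contact_force: [0.2, -0.3, -0.7]
opening: 0.998
finger_force: 0.0
clock: 22.42
tool_pos: [0.4393, 0.245, 0.2413]
eef_rot: [0.708, 0.706, -0.001, 0.001]
contact_force: [-0.1, -0.3, -0.7]
opening: 0.996
finger_force: 0.0
[311.78422249 167.46507359]
[196.34174224 222.63853532] [446.24106921 209.27077092]
```

View pics/c4.png

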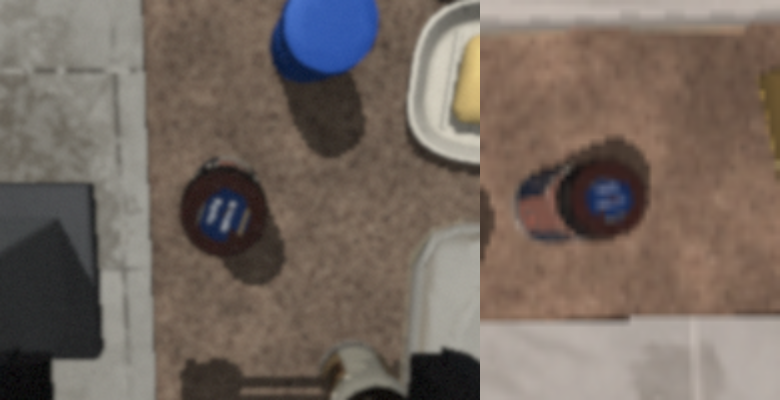

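Both jars stand upright where I put them: the left cap is at wrist (312,166), as predicted, and the right cap at top view (446,209). Grasping the left one.

```bash
python3 -m jog '[[[0.022,-0.003,0,0,0,0],[0,0,0,0,0,0],[0,0,0.04,0,0,0],[0,0,0.04,0,0,0],[0,0,0.04,0,0,0],[0,0,0.037,0,0,0],[0,0,0.028,0,0,0],[0,0,0,0,0,0],[0,0,0,0,0,0]]]' 
python3 -m jog '[[[0,0,0,0,0,0],[0,0,0,0,0,0],[0,0,0,0,0,0],[0,0,0,0,0,0],[0,0,0,0,0,0],[0,0,0,0,0,0],[0,0,0,0,0,0]]]' 0.02 25
python3 -m jog '[[[0,0,-0.005,0,0,0],[0,0,-0.015,0,0,0],[0,0,-0.03,0,0,0],[0,0,-0.03,0,0,0],[0,0,-0.03,0,0,0],[0,0,-0.015,0,0,0],[0,0,-0.005,0,0,0],[0,0,0,0,0,0],[0,0,0,0,0,0],[0,0,0,0,0,0],[0,0,0,0,0,0]]]'
python3 - <<'E'
from h import *
z=[]
for i in range(14): snapshot('top'); z.append(get_state()['contact_force'][2])
print(np.mean(z),np.std(z))
E
```

```text
clock: 23.65
tool_pos: [0.4369, 0.269, 0.0578]
eef_rot: [0.707, 0.707, 0.0, 0.0]
contact_force: [-0.6, -0.3, 0.6]
opening: 1.001
finger_force: 0.0
clock: 24.52
tool_pos: [0.4362, 0.2695, 0.0569]
eef_rot: [0.707, 0.707, 0.0, 0.0]
contact_force: [-0.7, -0.7, 0.8]
opening: 0.449
finger_force: 25.0
clock: 25.9
tool_pos: [0.436, 0.2694, 0.1865]
eef_rot: [0.707, 0.707, -0.0, -0.0]
contact_force: [-1.2, 0.2, -0.3]
opening: 0.454
finger_force: 25.0
-1.441990280727204 0.6259160384604582
```

147 g, so the left jar is confirmed as the lighter. Carrying it over the stand.

```bash
python3 -m jog '[[[-0.02,0.0015,0,0,0,0],[-0.035,0.0025,0,0,0,0],[-0.035,0.0025,0,0,0,0],[-0.035,0.0025,0,0,0,0],[-0.035,0.0025,0,0,0,0],[-0.03,0.002,0,0,0,0],[-0.02,0.001,0,0,0,0],[-0.005,0,0,0,0,0],[0,0,0,0,0,0],[0,0,0,0,0,0],[0,0,0,0,0,0]]]'
```

```text
clock: 27.98
tool_pos: [0.4508, 0.0553, 0.187]
eef_rot: [0.706, 0.708, 0.0, -0.0]
contact_force: [0.2, 0.5, -1.5]
opening: 0.453
finger_force: 25.0
```

```bash
python3 -m jog '[[[-0.001,0,0.01,0,0,0],[0,0,0.025,0,0,0],[0,0,0.03,0,0,0],[0,0,0.02,0,0,0],[0,0,0.007,0,0,0],[0,0,0,0,0,0],[0,0,0,0,0,0],[0,0,0,0,0,0]]]'
python3 - <<'E'
from h import *
p=get_state()['tool_pos'];print(p)
d=cam('scene');save(d,'s5.png');u,v=proj(d,[.4505,.0515,.03]).astype(int)
im=d['frame'][v-70:v+45,u-70:u+70,::-1];a=cv2.resize(im,(560,460),interpolation=cv2.INTER_CUBIC)
cv2.imwrite('pics/c5.png',a)
o=np.array([u-70,v-70])
# expected px in crop: stand seat, jar bottom centre if jar at TCP (y-.0027)
for q in([.4505,.0515,.008],[.4505,.0515,.095],[p[0],p[1]-.0027,p[2]-.0569],[p[0],p[1]-.0027,p[2]+.03]):print((proj(d,q)-o)*4)
E
```

```text
clock: 28.98
tool_pos: [0.4512, 0.0534, 0.0955]
eef_rot: [0.707, 0.707, 0.001, 0.0]
contact_force: [-0.4, -0.3, -1.2]
opening: 0.452
finger_force: 25.0
[0.45124817 0.05344399 0.09551867]
[282.99614704 307.95888658]
[277.85352903 201.36559412]
[281.46666112 270.47922238]
[276.20856606 161.27501268]
```

View pics/c5.png

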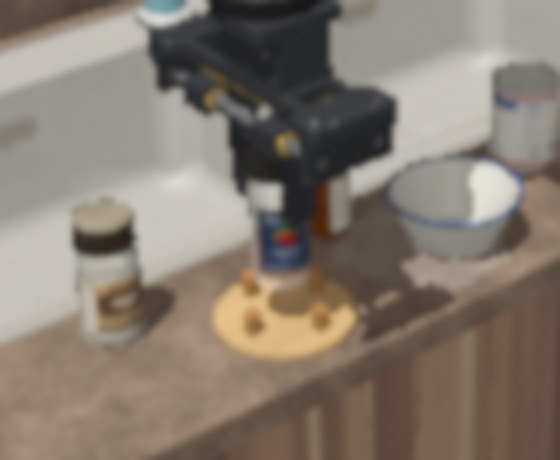

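The jar's base is centred over the stand, at crop x≈283 against 283 for the seat, above the pegs. Lowering and releasing.

```bash
python3 -m jog '[[[0,-0.0005,0.008,0,0,0],[0,0,0.01,0,0,0],[0,0,0.007,0,0,0],[0,0,0.003,0,0,0],[0,0,0.0015,0,0,0],[0,0,0.0005,0,0,0],[0,0,0,0,0,0],[0,0,0,0,0,0]]]'
```

```text
clock: 30.02
tool_pos: [0.4504, 0.0534, 0.065]
eef_rot: [0.707, 0.707, 0.0, 0.0]
contact_force: [0.2, 0.6, -1.8]
opening: 0.454
finger_force: 25.0
```

```bash
python3 -m jog '[[[0,0,0.0006,0,0,0],[0,0,0,0,0,0],[0,0,0,0,0,0]]]'
python3 -m jog '[[[0,0,0,0,0,0],[0,0,0,0,0,0],[0,0,0,0,0,0],[0,0,0,0,0,0],[0,0,0,0,0,0]]]' 0.088
python3 -m jog '[[[0,0,-0.015,0,0,0],[0,0,-0.04,0,0,0],[0,0,-0.045,0,0,0],[0,0,-0.045,0,0,0],[0,0,-0.03,0,0,0],[0,0,0,0,0,0]]]'
python3 -m jog '[[[-0.03,0,0,0,0,0],[-0.05,0,0,0,0,0],[-0.055,0,0,0,0,0],[-0.055,0,0,0,0,0],[-0.055,0,0,0,0,0],[-0.055,0,0,0,0,0],[-0.05,0,0,0,0,0],[-0.04,0,0,0,0,0],[-0.02,0,0,0,0,0],[0,0,0,0,0,0],[0,0,0,0,0,0]]]'
python3 - <<'E'
from h import *
s=cam('scene');t=cam('top');w=cam('wrist');out=[]
for d,p,sz in((s,[.4505,.0515,.05],40),(t,[.4505,.0515,.05],30),(w,[.4514,-.3626,.105],50)):
    u,v=proj(d,p).astype(int);im=d['frame'][max(v-sz,0):v+sz,u-sz:u+sz,::-1];out.append(cv2.resize(im,(266,266),interpolation=cv2.INTER_CUBIC));print(u,v)
    k=266/2/sz;print([((proj(d,q)-[u-sz,v-sz])*k).round().tolist() for q in([.4505,.0515,.008],[.4505,.0515,.113],[.4514,-.3626,.105])])
cv2.imwrite('pics/c6.png',np.hstack(out))
E
```

```text
clock: 30.4
tool_pos: [0.4504, 0.0534, 0.0648]
eef_rot: [0.707, 0.707, 0.0, 0.0]
contact_force: [-0.8, -1.1, 4.5]
opening: 0.451
finger_force: 25.0
clock: 31.02
tool_pos: [0.4503, 0.0534, 0.0643]
eef_rot: [0.707, 0.707, -0.0, 0.0]
contact_force: [0.4, -0.1, 0.4]
opening: 0.987
finger_force: 0.0
clock: 31.78
tool_pos: [0.4515, 0.0536, 0.241]
eef_rot: [0.707, 0.707, 0.002, 0.001]
contact_force: [-0.4, -0.6, -0.3]
opening: 0.996
finger_force: 0.0
clock: 33.15
tool_pos: [0.4508, -0.3541, 0.2391]
eef_rot: [0.706, 0.708, 0.0, -0.001]
contact_force: [0.4, 0.3, -0.8]
opening: 0.998
finger_force: 0.0
295 216
[[135.0, 176.0], [130.0, 68.0], [478.0, -66.0]]
284 215
[[139.0, 136.0], [123.0, 130.0], [852.0, 108.0]]
315 200
[[138.0, -1152.0], [141.0, -1762.0], [135.0, 134.0]]
```

View pics/c6.png

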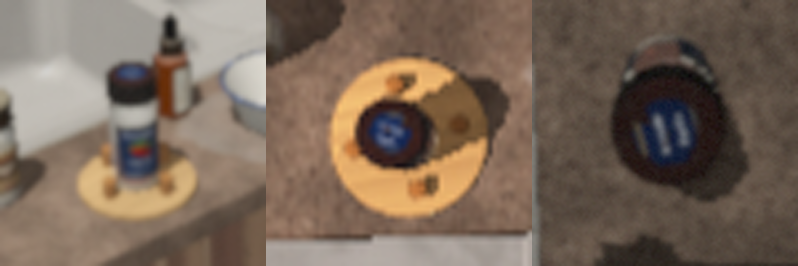

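The light jar stands upright and centred: its cap is at top-crop (394,133) against (389,130) for ideal. The right jar's cap is at (668,125), about 2.5 mm further +y than expected. Grasping it.

```bash
python3 -m jog '[[[-0.0065,0.0005,0,0,0,0],[0,0,0,0,0,0],[0,0,0.04,0,0,0],[0,0,0.04,0,0,0],[0,0,0.04,0,0,0],[0,0,0.035,0,0,0],[0,0,0.027,0,0,0],[0,0,0,0,0,0],[0,0,0,0,0,0]]]' 
python3 -m jog '[[[0,0,0,0,0,0],[0,0,0,0,0,0],[0,0,0,0,0,0],[0,0,0,0,0,0],[0,0,0,0,0,0],[0,0,0,0,0,0],[0,0,0,0,0,0]]]' 0.02 30
python3 - <<'E'
from h import *
d=cam('top');hsv=cv2.cvtColor(d['frame'],cv2.COLOR_RGB2HSV)
m=cv2.inRange(hsv,(100,90,30),(130,255,200));m[:190]=0;m[235:]=0;m[:,:320]=0;m[:,372:]=0
p=np.argwhere(m)[:,::-1].astype(np.float32);e=cv2.fitEllipse(cv2.convexHull(p));print(e,ray(d,*e[0],.043))
E
python3 -m jog '[[[0,0,-0.005,0,0,0],[0,0,-0.015,0,0,0],[0,0,-0.025,0,0,0],[0,0,-0.03,0,0,0],[0,0,-0.03,0,0,0],[0,0,-0.02,0,0,0],[0,0,-0.008,0,0,0],[0,0,0,0,0,0],[0,0,0,0,0,0]]]'
```

```text
clock: 34.42
tool_pos: [0.4516, -0.3633, 0.0583]
eef_rot: [0.707, 0.707, 0.0, 0.001]
contact_force: [-0.6, -0.7, 0.8]
opening: 0.999
finger_force: 0.0
clock: 35.3
tool_pos: [0.4511, -0.3631, 0.0574]
eef_rot: [0.707, 0.707, 0.0, 0.0]
contact_force: [0.8, -0.9, 1.2]
opening: 0.453
finger_force: 30.0
((344.633544921875, 211.30828857421875), (37.36110305786133, 37.584251403808594), 118.50728607177734) [ 0.45636478 -0.11081917  0.043     ]
clock: 36.48
tool_pos: [0.4502, -0.3628, 0.1895]
eef_rot: [0.707, 0.707, -0.0, -0.001]
contact_force: [-0.5, 0.0, -3.1]
opening: 0.453
finger_force: 30.0
```

```bash
python3 -m jog '[[[0.01,0,0,0,0,0],[0.025,0.001,0,0,0,0],[0.035,0.001,0,0,0,0],[0.04,0.001,0,0,0,0],[0.04,0.001,0,0,0,0],[0.04,0.001,0,0,0,0],[0.03,0.001,0,0,0,0],[0.02,0,0,0,0,0],[0.009,0,0,0,0,0],[0,0,0,0,0,0],[0,0,0,0,0,0],[0,0,0,0,0,0]]]'
```

```text
clock: 37.98
tool_pos: [0.4567, -0.1151, 0.1902]
eef_rot: [0.708, 0.707, -0.0, 0.0]
contact_force: [-0.4, -0.5, -4.2]
opening: 0.45
finger_force: 30.0
```

```bash
python3 -m jog '[[[0.0015,-0.0005,0.01,0,0,0],[0,0,0,0,0,0],[0,0,0,0,0,0],[0,0,0,0,0,0],[0,0,0,0,0,0],[0,0,0,0,0,0]]]'
python3 - <<'E'
from h import *
d=cam('scene');p=get_state()['tool_pos'];cv2.imwrite('pics/c7.png',cv2.resize(d['frame'][110:290,190:430,::-1],(720,540),interpolation=cv2.INTER_CUBIC))
print(p,[((proj(d,q)-[190,110])*3).round() for q in([.456,-.111,.043],[p[0],p[1]+.0027,p[2]-.057])])
E
```

```text
clock: 38.72
tool_pos: [0.4564, -0.1126, 0.1804]
eef_rot: [0.707, 0.707, 0.0, 0.0]
contact_force: [-0.6, -0.9, -2.6]
opening: 0.45
finger_force: 30.0
[ 0.45639236 -0.11258525  0.18039093] [array([445., 265.]), array([445., 193.])]
```

View pics/c7.png

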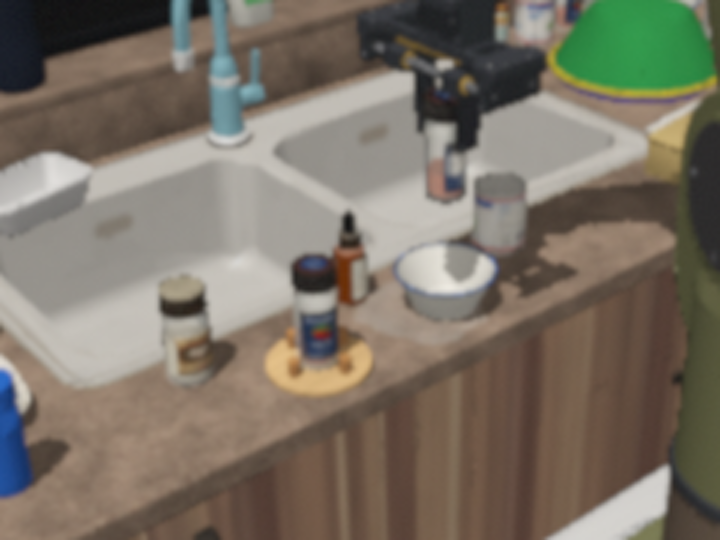

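The heavy jar is upright with its base at (446,193), directly above the bowl centre at (445,265) and about 8 cm over the rim. The light jar is upright on the stand and the other things haven't moved.

```bash
python3 -c "
from plant import *
print(finish_job())"
```

```text
the job is handed in; nothing more can be done
None
```

The job is handed in: the lighter left jar (about 147 g) stands centred on the wooden stand, and the heavier right jar (about 355 g) is held upright and still about 8 cm over the middle of the bowl.

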